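# Trip the lamp-stand leg, hold it at its mark and shut the cam lever

### The arm

A 7-joint arm with a two-finger parallel gripper is mounted at the origin on the work surface. World frame = base frame: x ahead of the robot, y to its left, z up, the work surface at z = 0. Lengths are in m, angles in rad, forces in N, time in s.
With the tool pointing down it reaches from about 0.425 to 0.925 m from the base axis. Payload 6.8 kg.
Tool frame: the origin (TCP) lies between the finger pads, 19 mm behind the fingertips; this is the grasp point; z points along the fingers, y is the line along which they close (so a half turn about z gives the same grasp; the last joint's range is limited). The gripper opens to 85 mm and grips with 20 to 120 N. Pads are 22 mm wide; open, the fingers measure 114 mm over their backs; the gripper's body (76 mm by 85 mm) begins 54 mm behind the grasp point. The pads swing forward as they close: fully open they stand 13 mm farther back than shut.
Start: joints at [1.201, 0.477, 0.022, 1.555, -0.011, 1.109, -0.083], TCP at [0.175, -0.652, 0.25] pointing down, gripper open.
Joint ranges: [-2.96, 2.96], [-0.34, 2.1], [-1.41, 1.46], [0.24, 2.44], [-1.37, 4.51], [0.17, 1.92], [-2.96, 2.96]. Speed limits (rad/s): [2.39, 2.39, 3.14, 3.14, 3.14, 3.14, 3.14].

### API

Orientations are given as a unit quaternion [w, x, y, z].
In Python, from station import bot, imaging, job gives the robot as it stands (bot), with the cameras (imaging) and the job (job).
- The arm moves only by the tool inch_along, called as name(argument=value, ...), one argument or row to a line, values as JSON. Schema: {"type":"object","properties":{"deltas":{"type":"object","properties":{"sx":{"type":"array","items":{"type":"number"},"minItems":1,"maxItems":20},"sy":{"type":"array","items":{"type":"number"},"minItems":1,"maxItems":20},"sz":{"type":"array","items":{"type":"number"},"minItems":1,"maxItems":20},"turn":{"type":"array","items":{"type":"number"},"minItems":1,"maxItems":20},"aperture":{"type":"array","items":{"type":"number"},"minItems":1,"maxItems":20}},"additionalProperties":false,"required":["sx","sy","sz","turn","aperture"]},"grip_force":{"type":"number"},"only":{"type":"string"},"quiet":{"type":"boolean"},"lines":{"type":"string"}},"required":["deltas"],"additionalProperties":false}. deltas is an object with one list for each field, all of the same length, 1 to 20, a row being the entries at one place: sx, sy, sz (the shift in m), turn (a turn about the tool's z in rad), aperture (the opening from 0.0 (shut) to 1.0 (fully open)); each row shifts and turns the commanded pose from where the row before left it, along the tool's axes as they then stand; what a row does not reach is not made up. A row lasts 1/10 s, in which the tool goes at most 0.05 m and 0.15 rad, less where a joint would pass 70% of its speed; a pose out of reach is approached as far as the arm can. The fingers move at their own pace and stop on an object; grip_force is the grip in N (left out, the last holds). Time passes only in rows, so rows that do not move let the fingers close. The tool returns the time, the measured TCP pose, the force, the opening and the grip force at its end. only (a regular expression) keeps the lines of the reply that match it, lines (a string "A,B") keeps lines A to B, and quiet returns only ok. Input that does not fit is refused with a message, and nothing moves.
- bot.get_obs(): the state, without advancing time (a new reading comes with each control period).
- imaging.read_camera(name): name is "scene" or "side" or "wrist"; returns the picture (480x640x3 uint8, blue, green, red); there is no depth.
- imaging.camera_info(name): a dict with "vertical_fov" (degrees; the focal length in pixels is half the picture's height over the tangent of half this angle, whatever the lens; pixels are square), "cx", "cy" (the principal point, pixels), "k1" (the pictures are not rectified: a ray, as slopes to the right and down, at radius r is drawn at 1 + k1 r^2 times it, then the intrinsics apply), "view" (4x4, takes a point from world to camera coordinates); the wrist camera has in their place "hand_eye" (4x4, takes a point from camera to tool coordinates, whose origin is the TCP and whose axes are the flange's). Camera axes: x right, y up, looking along -z (the intrinsics and any distortion apply to the point x, -y, -z); pixel columns grow to the right and rows downward; lengths in m; the calibration is good to about 2 mm. A picture is of the moment at which its call begins: read the wrist's pose just before it. camera_info takes no time and is no camera call.
- job.hand_in(): hands the job in; it is judged then, once.
The state is a dict: "t": time; "q": joint angles; "joint_vel": joint speeds; "joint_torque": joint torques, N m; "eef_pos": TCP position; "tool_rot": TCP orientation; "contact_force": force on the tool from outside, world axes, zero at the start; "torque": the same for the moment, N m; "gripper_width": opening from 0.0 (shut) to 1.0 (fully open); "grasp_force": force on a finger pad.
Only numpy, scipy, OpenCV 4.12 (cv2) and the standard library are available. Lean on these libraries where they do the work, as an engineer would, in place of code of your own. Each camera call takes 0.05 s, during which the arm holds its last target. There are 200 camera calls.

### The job

Press the green trip plunger on the leg stand all the way down, so that the grey sprung leg shoots out. Then push the leg back by its aluminium cross plate until its black pointer is at the orange mark, hold it there, and squeeze the red cam lever fully shut against the black tab without letting the leg shift. Finish while still holding the leg at the mark with the lever shut (do not let go, the spring would push it out again), and leave the other things on the counter where they are.

Things in the scene. Friction and masses are not known exactly. Their poses are not given: they have to be found in the camera images.
- stand: Fixed plywood board 210 x 420 x 15 mm (x -95 to +115, y -210 to +210 mm) with a telescopic leg along y. Origin on the counter under the leg's axis, midway along it. +y: the way the leg springs out, x across, z up; offsets elsewhere use these axes. A fixed 18 mm tube runs at 70 mm height between saddles 85 mm high at y = -192 and +192; a white scale strip at x = 38, 58 mm high.
- plunger_top (a point): Centre of the top of the green trip plunger's cap, a disc 28 mm across and 10 mm thick, top 103 mm above the counter when up, at x = -58, y = -116.5 mm of the stand. It is pushed straight down.
- plunger (a joint): Travel of the plunger, m: 0 up, 0.014 fully down (end stop). Sprung: about 3 N to start, 7 to 9 N fully down; comes back up by itself. At about 0.008 to 0.010 its steel stud clears the leg's lug and the leg springs out at once.
- leg (a joint): Extension of the grey sliding leg along the stand's +y, m: 0 parked on the catch, 0.13 at the outer end stop. Once tripped, a spring pushes it outwards with 5 to 9 N (about 7 N at the marks) all the time, also with the cam shut; pushing it back takes about 1 N more. Readable also while the leg is held.
- mark (a joint): Place of the orange mark, as the value of leg at which the leg's pointer is exactly over the mark, m: 0.04 to 0.09. Stays put.
- mark_line (a point): Middle of the orange mark, a bar 4 mm wide along y and 29 mm long across the white scale strip; axes as the stand.
- pointer (a point): Point of the leg's black pointer, a 3 mm wide bar sticking out to +x over the scale at the rear end of the leg, 99 mm in y behind grip; it must stand over the orange mark. Axes as the stand.
- head: Clamp head at the front of the leg, moving with it: a black block on the tube with an upright aluminium cross plate and, on the plate's +y side, a fixed black tab (at +x) beside the red cam lever (at -x). Origin on the leg's axis, 70 mm above the counter, in the middle of the plate's thickness; axes as the stand.
- plate (a point): Middle of the +y face of the cross plate, 114 mm above the counter. Plate 116 mm wide (x), 6 mm thick (y), 42 mm high (93 to 135 mm above the counter). Open fingers astride tab and lever can press their flanks on this face to push the leg to -y.
- tab (a point): Point on the outer (+x) face of the fixed black tab, 122 mm above the counter. Tab 8 mm thick (x +5 to +13 of the head), 26 mm wide (y +2 to +28), its top 145 mm above the counter.
- grip (a point): Point at x 0, y 12, z 52 mm of head (122 mm above the counter): midway between the outer faces of tab and shut lever, 9 mm in front of the plate's +y face. A tool centre here, fingers closing along the stand's x, suits pads about 18 mm wide with a flank on the plate. Axes as the stand.
- cam (a joint): Angle of the red cam lever, rad: 0 shut (upright beside the tab), 0.42 fully open (leaning to -x). Hinge along y at x -9, z +18 mm of head; lever 8 mm thick, 24 mm wide (y +4 to +28), 56 mm long. About 3 N at its tip moves it; it stays where left. Width over tab and lever: 26 mm shut, about 48 mm open (x -35 to +13). Squeeze it towards the tab.
- rubber_foot: black rubber cone 36 mm across, 24 mm high, loose on the stand's board; origin under its centre. Bystander.
- end_cap: yellow disc 28 mm across, 16 mm high, loose on the stand's board; origin under its centre. Bystander.
- screwdriver: screwdriver lying on the counter beside the stand, origin under its middle. Bystander.
- wrench: steel wrench lying on the counter beside the stand, origin under its middle. Bystander.
- screw_jar: jar 64 mm across, 85 mm high; origin under its centre. Bystander.
- paint_can: can 90 mm across, 110 mm high; origin under its centre. Bystander.
- mug: blue mug 80 mm across, 90 mm high; origin under its centre. Bystander.

How it is judged:
By the outcome, as a careful person would: the job done as asked, in the order asked, and still so for the second after the job is handed in, while the arm keeps its last pose, push and grip.
It also fails if it takes over 48 s, if anything falls off the work surface, if the arm or the gripper's body presses on something with over 40 N, if the wrist force passes 120 N, or if a joint passes its speed limit or range.

## Working session

There is one attempt and no reset: what is moved stays moved. The work goes in short steps, Python scripts to look and compute and a tool call to move; the robot and the scene stay as the last step left them, time stands still between calls to the robot, and variables do not carry over. Pictures are saved under pics/ and viewed, at most 12 in all, crops included, and the job is handed in when it is done.

```bash
ls; mkdir -p pics; cat > h.py <<'E'
import numpy as np, cv2
from station import bot, imaging, job
from scipy.spatial.transform import Rotation as R
def rot(q): return R.from_quat([q[1],q[2],q[3],q[0]]).as_matrix()
def cam(name,o=None):
    i=imaging.camera_info(name); 
    if 'view' in i: T=np.linalg.inv(np.array(i['view']))
    else:
        o=o or bot.get_obs(); W=np.eye(4); W[:3,:3]=rot(o['tool_rot']); W[:3,3]=o['eef_pos']; T=W@np.array(i['hand_eye'])
    f=240/np.tan(np.radians(i['vertical_fov'])/2)
    return dict(T=T,f=f,cx=i['cx'],cy=i['cy'],k=i['k1'])
def ray(c,u,v):
    K=np.array([[c['f'],0,c['cx']],[0,c['f'],c['cy']],[0,0,1.]])
    s=cv2.undistortPoints(np.array([[[u,v]]],float),K,np.array([c['k'],0,0,0.]))[0,0]
    d=c['T'][:3,:3]@np.array([s[0],-s[1],-1]); return c['T'][:3,3],d/np.linalg.norm(d)
def onz(c,u,v,z):
    p,d=ray(c,u,v); return p+d*(z-p[2])/d[2]
def tri(*rs):
    A=sum(np.eye(3)-np.outer(d,d) for p,d in rs); b=sum((np.eye(3)-np.outer(d,d))@p for p,d in rs)
    x=np.linalg.solve(A,b); return x,[np.linalg.norm(np.cross(x-p,d)) for p,d in rs]
def proj(c,X):
    p=c['T'][:3,:3].T@(np.asarray(X)-c['T'][:3,3]); s=np.array([p[0],-p[1]])/-p[2]; s=s*(1+c['k']*(s@s))
    return s*c['f']+[c['cx'],c['cy']]
E
python3 - <<'E'
from h import *
o=bot.get_obs(); print(o['eef_pos'],rot(o['tool_rot']).round(3),o['t'])
for n in ['scene','side','wrist']:
    c=cam(n,o); print(n,c['T'].round(3).tolist(),c['f'],c['k'])
    im=imaging.read_camera(n); cv2.imwrite(f'pics/{n}0.png',im)
E
```

```text
pics
station.py
[ 0.17455196 -0.6514562   0.24902816] [[ 0.966  0.259 -0.001]
 [ 0.259 -0.966  0.002]
 [-0.    -0.002 -1.   ]] 0.0
scene [[0.108, -0.63, 0.769, 1.465], [0.994, 0.06, -0.09, -0.103], [0.01, 0.774, 0.633, 0.793], [0.0, 0.0, 0.0, 1.0]] 535.4974928237644 -0.10095601569187442
side [[0.999, 0.031, -0.037, 0.565], [-0.048, 0.722, -0.69, -0.88], [0.005, 0.691, 0.722, 1.015], [0.0, 0.0, 0.0, 1.0]] 565.8112845744947 0.04103184307326401
wrist [[0.258, 0.931, 0.259, 0.239], [-0.966, 0.249, 0.068, -0.635], [-0.001, -0.268, 0.963, 0.373], [0.0, 0.0, 0.0, 1.0]] 333.7682906737293 -0.043928880412804135
```

View pics/scene0.png

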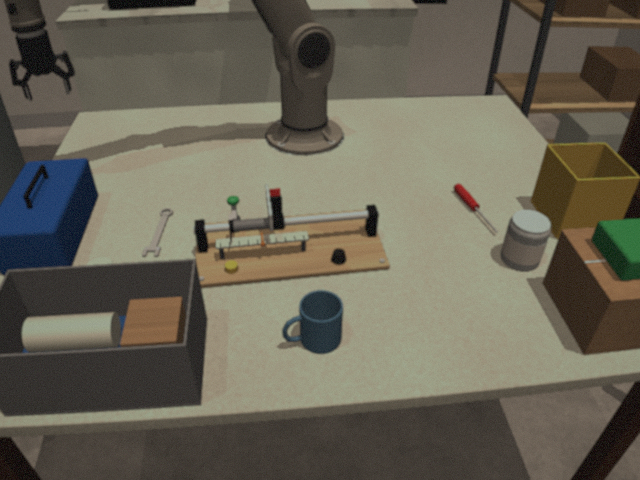

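View pics/side0.png

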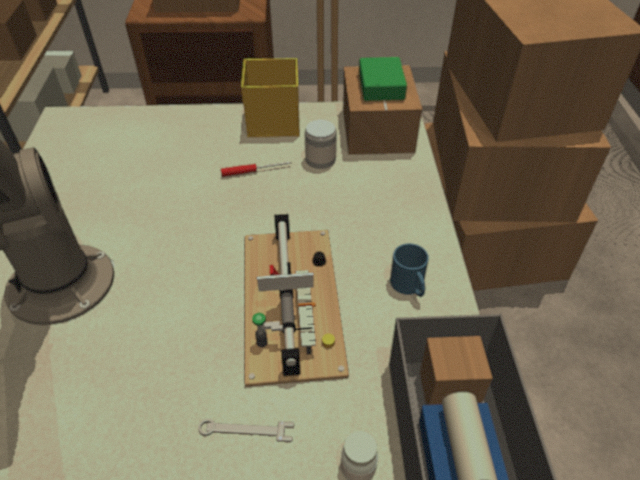

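The scene view shows the stand at about (290,245), with the green plunger at (233,200) and the red lever at (275,193). In the side view the stand's +y points up: green cap (259,319), plate (285,282), orange mark (~312,304). Next I measure these by colour.

```bash
cat > m.py <<'E'
from h import *
def blob(im,lo,hi,box):
    x0,y0,x1,y1=box; h=cv2.cvtColor(im,cv2.COLOR_BGR2HSV)[y0:y1,x0:x1]
    m=cv2.inRange(h,lo,hi); n,l,s,c=cv2.connectedComponentsWithStats(m)
    return [(c[i]+[x0,y0],s[i].tolist()) for i in np.argsort(-s[1:,4])[:3]+1] if n>1 else []
G=((40,90,40),(85,255,255)); O=((5,150,120),(16,255,255)); RD=((0,170,60),(4,255,255)); Y=((22,140,100),(32,255,255))
E
python3 - <<'E'
from m import *
B={'scene':(190,170,395,285),'side':(235,205,355,390)}
C={n:cam(n) for n in B}; I={n:cv2.imread(f'pics/{n}0.png') for n in B}
g=[]
for n in B:
    for k,v in dict(G=G,O=O,R=RD,Y=Y).items(): print(n,k,[(c.round(1).tolist(),s) for c,s in blob(I[n],*v,B[n])])
    g.append(ray(C[n],*blob(I[n],*G,B[n])[0][0]))
print('green',tri(*g))
# wood board
for n in B:
    x0,y0,x1,y1=B[n]; h=cv2.cvtColor(I[n],cv2.COLOR_BGR2HSV)
    m=cv2.inRange(h,(8,75,80),(22,200,255)); z=np.zeros_like(m); z[y0:y1,x0:x1]=m[y0:y1,x0:x1]
    z=cv2.morphologyEx(z,cv2.MORPH_OPEN,np.ones((3,3)))
    pts=cv2.findNonZero(z)[:,0]; hull=cv2.convexHull(pts)
    ap=cv2.approxPolyDP(hull,6,True)[:,0]; print(n,len(pts))
    for p in ap: print(p,onz(C[n],*p,0.015).round(4))
s=I['side'][200:390,230:360]; c=I['scene'][170:290,185:400]
a=cv2.resize(s,None,fx=3.1,fy=3.1,interpolation=2); b=cv2.resize(c,None,fx=1.8,fy=1.8,interpolation=2)
o=np.zeros((600,800,3),np.uint8); o[:a.shape[0],:a.shape[1]]=a; o[:b.shape[0],a.shape[1]:a.shape[1]+b.shape[1]]=b[:,:800-a.shape[1]]; cv2.imwrite('pics/z.png',o)
E
```

```text
scene G [([232.5, 200.1], [38, 27, 10, 8, 68])]
scene O [([262.3, 242.8], [72, 71, 2, 4, 6]), ([261.5, 233.0], [71, 63, 2, 1, 2])]
scene R [([274.7, 192.5], [81, 20, 8, 7, 42])]
scene Y [([230.8, 264.9], [35, 91, 12, 9, 87])]
side G [([258.4, 318.5], [17, 108, 14, 12, 124])]
side O [([307.4, 303.7], [63, 97, 17, 4, 37]), ([272.7, 266.0], [37, 60, 2, 3, 3]), ([269.5, 272.5], [34, 67, 2, 2, 2])]
side R [([272.4, 270.1], [35, 60, 8, 9, 40])]
side Y [([328.1, 339.2], [87, 129, 13, 12, 119])]
green (array([ 0.46970088, -0.19588693,  0.09830986]), [np.float64(0.0013086101191401892), np.float64(0.0013086101191402452)])
scene 7890
[388 267] [0.6344 0.1316 0.015 ]
[200 284] [ 0.6485 -0.2678  0.015 ]
[195 251] [ 0.5413 -0.2864  0.015 ]
[208 232] [ 0.4757 -0.2614  0.015 ]
[365 219] [0.4612 0.1103 0.015 ]
side 9824
[347 377] [ 0.6423 -0.285   0.015 ]
[245 385] [ 0.4395 -0.2935  0.015 ]
[245 236] [0.4183 0.1236 0.015 ]
[327 231] [0.6231 0.1326 0.015 ]
```

View pics/z.png

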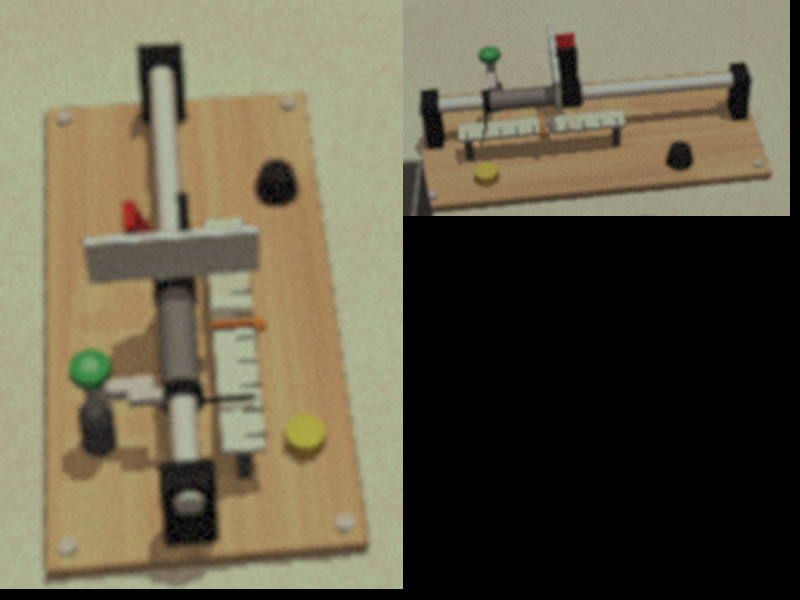

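Zoomed in, the stand is turned about 2.6°. The plunger cap, mark, pointer and lever are all visible. I'll bring the wrist over it, turned so tool x points along the stand's -y.

inch_along(
  deltas={"sx":[0.034, 0.034, 0.034, 0.034, 0.034, 0.034, 0.034, 0.034, 0.034, 0.034, 0.034, 0.034], "sy":[-0.032, -0.032, -0.032, -0.032, -0.032, -0.032, -0.032, -0.032, -0.032, -0.032, -0.032, -0.032], "sz":[0, 0, 0, 0, 0, 0, 0, 0, 0, 0, 0, 0], "turn":[0, 0, 0, 0, 0, 0, 0, 0, 0, 0, 0, 0], "aperture":[1, 1, 1, 1, 1, 1, 1, 1, 1, 1, 1, 1]},
)

```text
t: 1.35
eef_pos: [0.47, -0.1738, 0.2501]
tool_rot: [0.0, 0.991, 0.13, 0.0]
contact_force: [1.0, -0.3, 0.3]
gripper_width: 0.999
grasp_force: 0.0
```

inch_along(
  deltas={"sx":[0, 0, 0, 0, 0, 0, 0, 0, 0, 0, 0, 0, 0, 0], "sy":[0, 0, 0, 0, 0, 0, 0, 0, 0, 0, 0, 0, 0, 0], "sz":[0, 0, 0, 0, 0, 0, 0, 0, 0, 0, 0, 0, 0, 0], "turn":[0.149, 0.149, 0.149, 0.149, 0.149, 0.149, 0.149, 0.149, 0.149, 0.149, 0.149, 0.149, 0, 0], "aperture":[0, 0, 0, 0, 0, 0, 0, 0, 0, 0, 0, 0, 0, 0]},
)

```text
t: 2.75
eef_pos: [0.4693, -0.1754, 0.2499]
tool_rot: [0.0, 0.724, -0.69, -0.0]
contact_force: [0.7, -0.2, 0.4]
gripper_width: -0.001
grasp_force: 0.0
```

```bash
python3 - <<'E'
from m import *
o=bot.get_obs(); print(o['eef_pos'],rot(o['tool_rot']).round(3).tolist(),o['t'],o['gripper_width'])
c=cam('wrist',o); im=imaging.read_camera('wrist'); cv2.imwrite('pics/w1.png',im)
for k,v in dict(G=G,O=O,R=RD,Y=Y).items():
    for p,s in blob(im,*v,(0,0,640,480)): print(k,p.round(1),s)
b=blob(im,*G,(0,0,640,480))
if b:
    S=cv2.imread('pics/side0.png'); A=cv2.imread('pics/scene0.png')
    print(onz(c,*b[0][0],.103), tri(ray(c,*b[0][0]),ray(cam('side'),258.4,318.5),ray(cam('scene'),232.5,200.1)))
E
```

```text
[ 0.46934876 -0.1754277   0.24991316] [[0.049, -0.999, -0.0], [-0.999, -0.049, -0.0], [-0.0, 0.0, -1.0]] 2.75 -0.0009065653689641672
G [317.2 203.3] [302, 187, 31, 34, 758]
O [217.2 252.8] [205, 250, 28, 4, 31]
O [234. 255.] [234, 255, 1, 1, 1]
R [270.4 318.4] [263, 314, 15, 14, 103]
Y [182.2 179. ] [169, 166, 27, 27, 561]
[ 0.46736775 -0.19851731  0.103     ] (array([ 0.46849899, -0.19641435,  0.09764736]), [np.float64(0.0016931505749235535), np.float64(0.0020168220435551137), np.float64(0.0012613956919783572)])
```

View pics/w1.png

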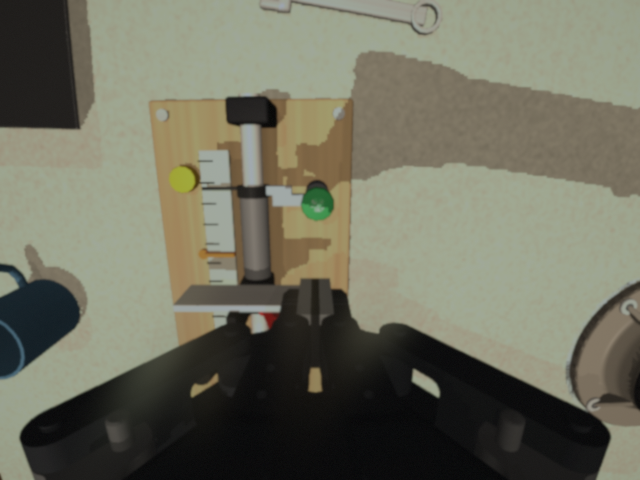

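The wrist view shows the green cap at (317,203), the orange mark at (217,253), the pointer at (220,188) against the scale, and the plate at (230,298). The cap's point agrees with the board geometry to about 3 mm. I move over the cap and press.

inch_along(
  deltas={"sx":[0.0225, 0, 0, 0, 0, 0], "sy":[0.0024, 0, 0, 0, 0, 0], "sz":[0, 0.03, 0.03, 0.03, 0.03, 0], "turn":[0, 0, 0, 0, 0, 0], "aperture":[0, 0, 0, 0, 0, 0]},
)

```text
t: 3.4
eef_pos: [0.4654, -0.1973, 0.1268]
tool_rot: [0.002, 0.724, -0.69, -0.003]
contact_force: [-0.6, 0.2, 0.4]
gripper_width: -0.004
grasp_force: 0.0
```

inch_along(
  deltas={"sx":[0, 0, 0, 0, 0, 0], "sy":[0, 0, 0, 0, 0, 0], "sz":[0.004, 0.004, 0.003, 0.003, 0.003, 0], "turn":[0, 0, 0, 0, 0, 0], "aperture":[0, 0, 0, 0, 0, 0]},
)

```text
t: 4.0
eef_pos: [0.4691, -0.1984, 0.1144]
tool_rot: [-0.001, 0.723, -0.691, 0.001]
contact_force: [-0.6, 0.1, 0.8]
gripper_width: 0.002
grasp_force: 0.5
```

inch_along(
  deltas={"sx":[0, 0, 0], "sy":[0, 0, 0], "sz":[0.003, 0.002, 0], "turn":[0, 0, 0], "aperture":[0, 0, 0]},
)

```text
t: 4.3
eef_pos: [0.4692, -0.1985, 0.109]
tool_rot: [-0.001, 0.723, -0.691, 0.001]
contact_force: [-0.9, -0.0, 6.1]
gripper_width: 0.003
grasp_force: 3.0
```

inch_along(
  deltas={"sx":[0, 0, 0], "sy":[0, 0, 0], "sz":[0.003, 0.003, 0], "turn":[0, 0, 0], "aperture":[0, 0, 0]},
)

```text
t: 4.6
eef_pos: [0.4694, -0.1986, 0.1072]
tool_rot: [-0.001, 0.723, -0.691, 0.001]
contact_force: [-15.9, 6.3, 53.3]
gripper_width: 0.0
grasp_force: 26.5
```

inch_along(
  deltas={"sx":[0, 0, 0], "sy":[0, 0, 0], "sz":[0.002, 0.002, 0], "turn":[0, 0, 0], "aperture":[0, 0, 0]},
)

```text
t: 4.9
eef_pos: [0.4696, -0.1986, 0.1067]
tool_rot: [-0.001, 0.722, -0.691, 0.002]
contact_force: [-28.3, 10.8, 92.8]
gripper_width: 0.003
grasp_force: 46.6
```

```bash
python3 - <<'E'
from m import *
im=imaging.read_camera('wrist'); cv2.imwrite('pics/w2.png',im)
E
```

```text
(no output)
```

View pics/w2.png

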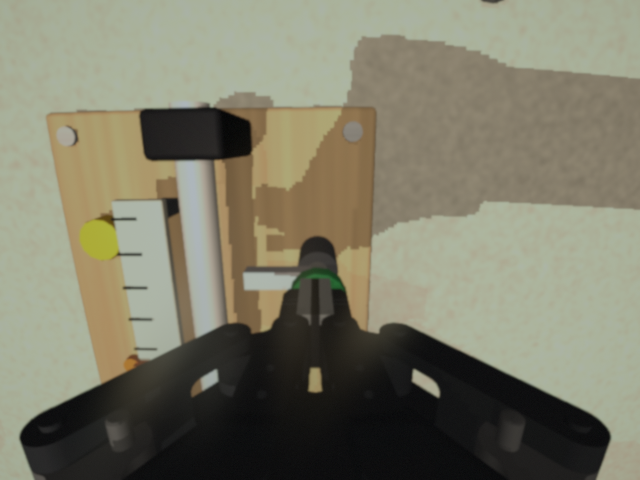

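The leg has sprung out: the tube is bare where it was and the plunger is bottomed (hard stop felt, 93 N). I back off at once and look from above.

inch_along(
  deltas={"sx":[0, 0, 0, 0, -0.04, -0.04, -0.04, 0, 0], "sy":[0, 0, 0, 0, -0.02, -0.01, -0.01, 0, 0], "sz":[-0.02, -0.04, -0.04, -0.04, -0.02, 0, 0, 0, 0], "turn":[0, 0, 0, 0, 0, 0, 0, 0, 0], "aperture":[0, 0, 0, 0, 1, 1, 1, 1, 1]},
)

```text
t: 5.85
eef_pos: [0.4967, -0.109, 0.257]
tool_rot: [0.001, 0.724, -0.69, -0.001]
contact_force: [-0.1, -1.0, 0.0]
gripper_width: 0.85
grasp_force: 0.0
```

```bash
python3 - <<'E'
from m import *
o=bot.get_obs(); print(o['eef_pos'],rot(o['tool_rot']).round(3).tolist(),o['contact_force'])
c=cam('wrist',o)
for n in ['wrist','side','scene']: cv2.imwrite(f'pics/{n}3.png',imaging.read_camera(n))
im=cv2.imread('pics/wrist3.png')
for k,v in dict(G=G,O=O,R=RD,Y=Y).items():
    for p,s in blob(im,*v,(0,0,640,480)): print(k,p.round(1),s)
np.save('o3.npy',dict(T=c['T']),allow_pickle=True)
E
```

```text
[ 0.49667353 -0.10897092  0.256977  ] [[0.048, -0.999, -0.003], [-0.999, -0.048, -0.001], [0.001, 0.003, -1.0]] [-0.06328011 -1.02220959  0.01795158]
G [354.8 122.1] [339, 105, 33, 35, 936]
O [321.  383.5] [321, 380, 1, 8, 8]
O [234. 185.] [234, 185, 1, 1, 1]
R [315.8 385.6] [309, 380, 12, 12, 105]
Y [208.  113.1] [195, 99, 27, 29, 609]
```

View pics/wrist3.png

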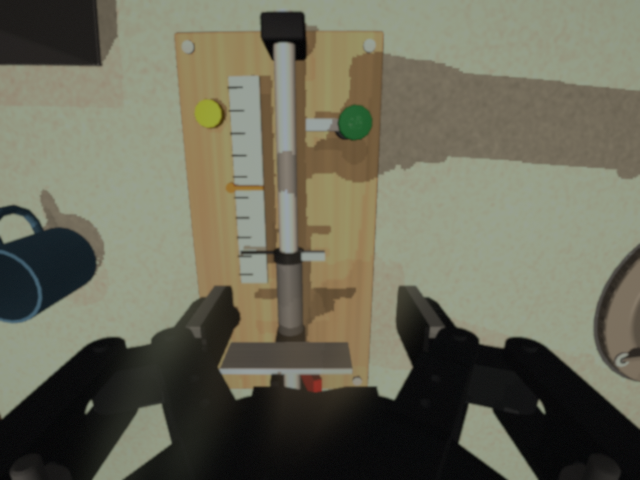

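The wrist view shows the leg fully out: plate top rim at row ~373 (u 222–352), pointer at row ~253, mark at row ~187, and the lever top at (316,386).

```bash
python3 - <<'E'
from m import *
c=cam('wrist'); c['T']=np.load('o3.npy',allow_pickle=True).item()['T']
im=cv2.imread('pics/wrist3.png'); g=im.astype(int)
# yaw from board side edges (wood mask) & tube center
h=cv2.cvtColor(im,cv2.COLOR_BGR2HSV)
P=lambda u,v,z:onz(c,u,v,z)
def fit(ps):
    ps=np.array(ps)[:,:2]; m=ps.mean(0); d=np.linalg.svd(ps-m)[2][0]; d*=np.sign(d[1]); return m,d
tb=[]
for v in list(range(60,140,5))+list(range(200,240,5)):
    r=im[v,265:310].min(1).astype(int) ; s=im[v,265:310].astype(int); sat=s.max(1)-s.min(1)
    i=np.where((sat<28)&(r>95))[0]
    if len(i)>8 and len(i)<25: tb.append(P(265+i.mean(),v,.072))
m,d=fit(tb); print('tube',len(tb),m,d,np.degrees(np.arctan2(-d[0],d[1])))
E0=[];E1=[]
for v in range(60,200,5):
    w=cv2.inRange(h[v:v+1],(8,75,60),(22,220,255))[0]; i=np.where(w>0)[0]; i=i[(i>150)&(i<400)]
    E0.append(P(i[0]-.5,v,.015));
    if v<60 or v>160: E1.append(P(i[-1]+.5,v,.015))
for E in (E0,E1):
    mm,dd=fit(E); print('edge',mm,np.degrees(np.arctan2(-dd[0],dd[1])))
for u in (245,255): # orange row profile; pointer profile
    col=g[175:200,u]; o=col[:,2]-col[:,0]; w=np.clip(o-np.median(o)-15,0,None); ov=175+(w*np.arange(25)).sum()/w.sum()
    print('orange',u,ov,P(u,ov,.058))
for u in (247,255,262):
    col=g[240:266,u].sum(1); w=np.clip(np.median(col)-60-col,0,None); print('pointer',u,240+(w*np.arange(26)).sum()/w.sum(), w.astype(int).tolist())
print('platerim',g[362:382,300].sum(1).tolist()); r=g[373].sum(1); print([ (u,int(r[u])) for u in list(range(212,232,2))+list(range(340,362,2))])
E
```

```text
tube 24 [ 0.5244295  -0.18145373] [-0.04324945  0.9990643 ] 2.478783962280833
edge [ 0.63850142 -0.18926133] 2.9324701237976365
edge [ 0.42841544 -0.14484083] 0.9025211373456951
orange 245 187.56426332288402 [ 0.56377581 -0.13551601  0.058     ]
orange 255 187.4620253164557 [ 0.55409926 -0.13604753  0.058     ]
pointer 247 252.4221748400853 [0, 0, 0, 0, 0, 0, 0, 14, 5, 0, 35, 140, 212, 142, 53, 42, 56, 0, 0, 0, 0, 0, 0, 0, 0, 0]
pointer 255 251.40776699029126 [0, 0, 0, 0, 0, 0, 0, 27, 39, 33, 78, 184, 252, 166, 41, 0, 0, 0, 0, 0, 0, 0, 0, 0, 0, 0]
pointer 262 251.08367768595042 [0, 0, 0, 0, 0, 0, 0, 28, 55, 77, 139, 229, 251, 153, 32, 0, 0, 0, 0, 0, 0, 0, 0, 0, 0, 0]
platerim [222, 224, 224, 223, 226, 255, 328, 400, 433, 440, 428, 398, 335, 261, 220, 216, 209, 207, 208, 209]
[(212, 96), (214, 93), (216, 93), (218, 101), (220, 215), (222, 387), (224, 430), (226, 433), (228, 433), (230, 436), (340, 414), (342, 413), (344, 410), (346, 407), (348, 409), (350, 409), (352, 373), (354, 361), (356, 363), (358, 367), (360, 372)]
```

```bash
python3 - <<'E'
import cv2,numpy as np
w=cv2.resize(cv2.imread('pics/wrist3.png')[165:275,215:345],None,fx=3,fy=3,interpolation=cv2.INTER_CUBIC)
s=cv2.resize(cv2.imread('pics/side3.png')[200:390,240:350],None,fx=3.1,fy=3.1,interpolation=cv2.INTER_CUBIC)
o=np.zeros((600,780,3),np.uint8); o[:w.shape[0],:w.shape[1]]=w; o[:s.shape[0],400:400+s.shape[1]]=s; cv2.imwrite('pics/z3.png',o)
E
```

```text
(no output)
```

View pics/z3.png

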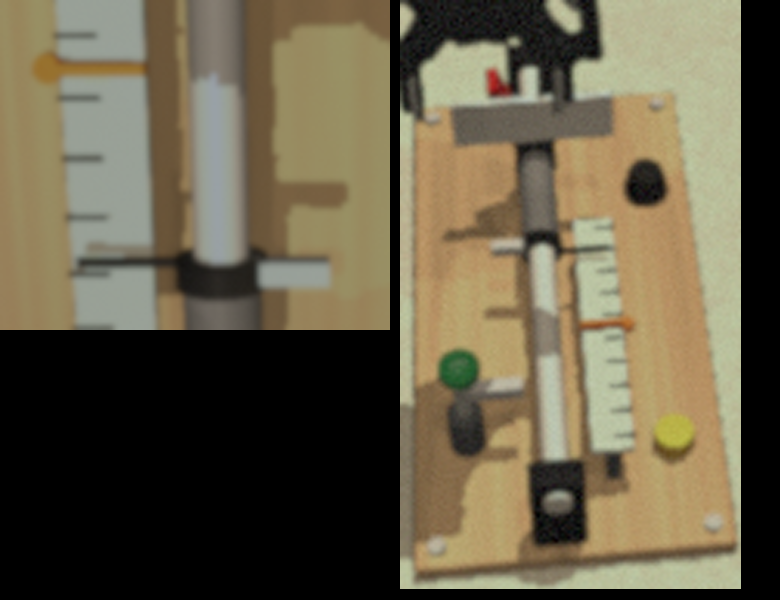

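The zoomed crops show the pointer tip at wrist (241.7,252.3) / side (308.4,280), and the outer end of the mark at wrist (231,187.7) / side (314.8,304.5).

```bash
python3 - <<'E'
from m import *
c=cam('wrist'); c['T']=np.load('o3.npy',allow_pickle=True).item()['T']; s=cam('side')
for z in (.058,.06,.065,.07): print(z,onz(c,241.7,252.3,z).round(4),onz(s,308.4,280,z).round(4))
print('ptr',tri(ray(c,241.7,252.3),ray(s,308.4,280)))
print('mark',tri(ray(c,231,187.7),ray(s,314.8,304.5)))
for u in (221,287,352.5): print('plate',onz(c,u,371.3,.135).round(4))
# plate top edge ends in side: 
for p in ((453,109),(612,97)): print('side plate',onz(s,240+(p[0]-400)/3.1,200+p[1]/3.1,.135).round(4))
print('red',onz(c,315.8,385.6,.143).round(4)); print(c['T'][:3,3])
E
```

```text
0.058 [ 0.5676 -0.0696  0.058 ] [ 0.5717 -0.0637  0.058 ]
0.06 [ 0.5672 -0.0702  0.06  ] [ 0.5717 -0.0654  0.06  ]
0.065 [ 0.5661 -0.0719  0.065 ] [ 0.5716 -0.0697  0.065 ]
0.07 [ 0.5651 -0.0736  0.07  ] [ 0.5716 -0.0739  0.07  ]
ptr (array([ 0.56914689, -0.07015013,  0.06354348]), [np.float64(0.002832185493783319), np.float64(0.0028321854937834266)])
mark (array([ 0.58064698, -0.13355084,  0.05688394]), [np.float64(0.0031007259252302955), np.float64(0.0031007259252302764)])
plate [0.571  0.0146 0.135 ]
plate [0.5136 0.0115 0.135 ]
plate [0.4568 0.0089 0.135 ]
side plate [0.4623 0.0046 0.135 ]
side plate [0.575  0.0119 0.135 ]
red [0.4883 0.0186 0.143 ]
[ 0.49898592 -0.17774445  0.38095992]
```

The heights check out: mark at 57 mm, pointer about 6 mm above the scale. The travel to the mark is about 63.5 mm, so mark ≈ 0.066. I move beyond the head and descend with the fingers open.

inch_along(
  deltas={"sx":[-0.04, -0.04, -0.04, -0.04, 0, 0], "sy":[-0.0062, -0.0062, -0.0062, -0.0062, 0, 0], "sz":[0, 0, 0, 0, 0, 0], "turn":[0, 0, 0, 0, 0, 0], "aperture":[1, 1, 1, 1, 1, 1]},
  grip_force=20,
)

```text
t: 6.6
eef_pos: [0.5074, -0.0193, 0.2524]
tool_rot: [0.005, 0.723, -0.691, -0.005]
contact_force: [0.1, -1.2, 0.3]
gripper_width: 1.001
grasp_force: 0.0
```

inch_along(
  deltas={"sx":[0, 0, 0, 0], "sy":[0, 0, 0, 0], "sz":[0.034, 0.034, 0, 0], "turn":[0, 0, 0, 0], "aperture":[1, 1, 1, 1]},
)

```text
t: 7.0
eef_pos: [0.5062, -0.0218, 0.1851]
tool_rot: [0.005, 0.721, -0.693, -0.006]
contact_force: [0.1, -0.7, 0.7]
gripper_width: 0.996
grasp_force: 0.0
```

```bash
python3 - <<'E'
from m import *
o=bot.get_obs(); print(o['eef_pos'],rot(o['tool_rot']).round(3).tolist())
c=cam('wrist',o); im=imaging.read_camera('wrist'); cv2.imwrite('pics/w4.png',im); np.save('o4.npy',dict(T=c['T']),allow_pickle=True)
E
```

```text
[ 0.5061835  -0.02175026  0.18509749] [[0.04, -0.999, -0.015], [-0.999, -0.04, 0.001], [-0.002, 0.015, -1.0]]
```

View pics/w4.png

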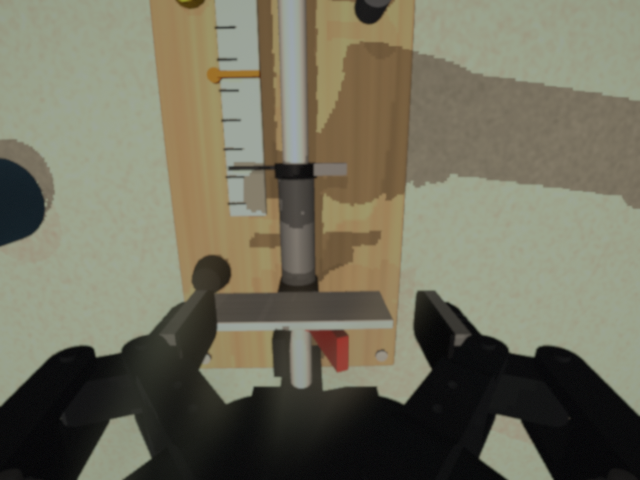

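The wrist view shows plate top rim at (217–391, 325), lever at (332,350), tab at (283,350), mark (235,74), pointer (235,168). The move came up short, so I check the joints and continue.

inch_along(
  deltas={"sx":[-0.018, -0.018, -0.018, -0.018, 0, 0], "sy":[-0.002, -0.002, -0.002, -0.002, 0, 0], "sz":[0, 0, 0, 0, 0, 0], "turn":[0, 0, 0, 0, 0, 0], "aperture":[1, 1, 1, 1, 1, 1]},
)

```text
t: 7.65
eef_pos: [0.5121, 0.0528, 0.186]
tool_rot: [0.003, 0.723, -0.691, -0.005]
contact_force: [0.3, 1.1, 0.9]
gripper_width: 1.001
grasp_force: 0.0
```

```bash
python3 - <<'E'
from m import *
o=bot.get_obs(); print(o['q'].round(3) if hasattr(o['q'],'round') else o['q'],rot(o['tool_rot']).round(3).tolist())
c=cam('wrist'); c['T']=np.load('o4.npy',allow_pickle=True).item()['T']
for p in ((217,325),(391,323)): print(onz(c,*p,.135).round(4))
E
```

```text
[-0.888  0.394  0.842  2.031 -0.381  0.889 -2.933] [[0.045, -0.999, -0.012], [-0.999, -0.045, 0.002], [-0.002, 0.012, -1.0]]
[0.5602 0.0127 0.135 ]
[0.4582 0.0081 0.135 ]
```

inch_along(
  deltas={"sx":[0, 0, 0, 0], "sy":[-0.002, 0, 0, 0], "sz":[0.022, 0.022, 0.022, 0], "turn":[0, 0, 0, 0], "aperture":[1, 1, 1, 1]},
)

```text
t: 8.05
eef_pos: [0.5109, 0.0518, 0.1174]
tool_rot: [0.006, 0.722, -0.692, -0.006]
contact_force: [0.1, -0.6, 0.8]
gripper_width: 0.999
grasp_force: 0.0
```

inch_along(
  deltas={"sx":[0.006, 0.006, 0.006, 0], "sy":[0, 0, 0, 0], "sz":[0, 0, 0, 0], "turn":[0, 0, 0, 0], "aperture":[1, 1, 1, 1]},
)

```text
t: 8.45
eef_pos: [0.5136, 0.034, 0.1196]
tool_rot: [0.004, 0.722, -0.692, -0.005]
contact_force: [0.5, 0.6, -0.4]
gripper_width: 1.002
grasp_force: 0.0
```

```bash
python3 - <<'E'
from m import *
o=bot.get_obs(); print(o['q'],rot(o['tool_rot']).round(3).tolist())
E
```

```text
[-0.7675934   0.49651001  0.74927012  2.07765898 -0.49275108  0.76183991
 -2.80636423] [[0.043, -0.999, -0.012], [-0.999, -0.043, 0.001], [-0.002, 0.012, -1.0]]
```

inch_along(
  deltas={"sx":[0.006, 0.006, 0], "sy":[0, 0, 0], "sz":[0, 0, 0], "turn":[0, 0, 0], "aperture":[1, 1, 1]},
)

```text
t: 8.75
eef_pos: [0.5139, 0.024, 0.1189]
tool_rot: [0.004, 0.723, -0.691, -0.006]
contact_force: [-0.9, 4.3, 3.8]
gripper_width: 0.996
grasp_force: 2.2
```

inch_along(
  deltas={"sx":[0.01, 0.01, 0.01, 0.01, 0.01, 0, 0], "sy":[0, 0, 0, 0, 0, 0, 0], "sz":[0, 0, 0, 0, 0, 0, 0], "turn":[0, 0, 0, 0, 0, 0, 0], "aperture":[1, 1, 1, 1, 1, 1, 1]},
)

```text
t: 9.45
eef_pos: [0.5164, -0.0252, 0.1187]
tool_rot: [0.004, 0.723, -0.691, -0.006]
contact_force: [-0.5, 6.4, 2.2]
gripper_width: 1.0
grasp_force: 2.9
```

```bash
python3 - <<'E'
from m import *
o=bot.get_obs(); print(o['q'].round(2),rot(o['tool_rot']).round(3).tolist())
c=cam('wrist',o); im=imaging.read_camera('wrist'); cv2.imwrite('pics/w5.png',im); np.save('o5.npy',dict(T=c['T']),allow_pickle=True)
E
```

```text
[-0.65  0.5   0.74  2.07 -0.49  0.76 -2.69] [[0.046, -0.999, -0.013], [-0.999, -0.046, 0.003], [-0.003, 0.013, -1.0]]
```

View pics/w5.png

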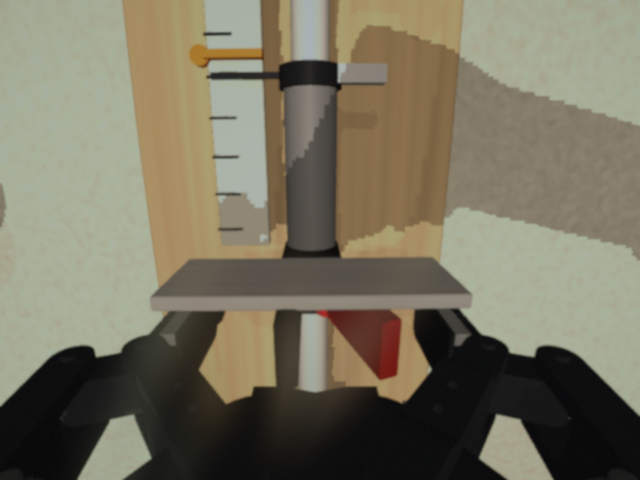

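The wrist view shows the fingers astride the lever, pressing the plate. The pointer is at row ~75 (u 210–280) and the mark at row ~54 (u 200–262). Next I work out the remaining gap.

```bash
cat > g.py <<'E'
from m import *
def rows(im,us,lo,hi):
    g=im.astype(int); M=[];Pn=[]
    for u in us:
        col=g[lo:hi,u]; k=np.arange(lo,hi); o=col[:,2]-col[:,0]; w=np.clip(o-np.median(o)-25,0,None)
        j=np.argmax(np.convolve(w,np.ones(5),'same')); w[np.abs(np.arange(len(w))-j)>6]=0; M.append((w*k).sum()/max(w.sum(),1))
        s=col[:,2]; w=np.clip(0.6*np.median(s)-s,0,None).astype(float); j=np.argmax(np.convolve(w,np.ones(5),'same')); w[np.abs(np.arange(len(w))-j)>6]=0
        Pn.append((w*k).sum()/max(w.sum(),1))
    return np.array(M),np.array(Pn)
ys=np.array([-np.sin(np.radians(2.7)),np.cos(np.radians(2.7)),0])
def gap(im,c,us,lo,hi,zp=.064):
    M,Pn=rows(im,us,lo,hi)
    return M,Pn,[float((onz(c,u,p,zp)-onz(c,u,m,.058))@ys*1000) for u,m,p in zip(us,M,Pn)]
E
python3 - <<'E'
from g import *
L=lambda n:dict(cam('wrist'),T=np.load(n,allow_pickle=True).item()['T'])
c3,c4,c5=L('o3.npy'),L('o4.npy'),L('o5.npy')
i3,i4,i5=[cv2.imread(f'pics/{n}.png') for n in ('wrist3','w4','w5')]
print(rows(i3,[245,250,255,260],170,265)); print(rows(i4,[240,245,250,255],60,185))
print('ptr tip',tri(ray(c3,241.7,252.3),ray(c4,229.5,168))); print('ball',tri(ray(c3,231,187.7),ray(c4,214,74.5)))
print(gap(i5,c5,[245,250,255,260],40,90)); print(gap(i5,c5,[245,250,255,260],40,90,.066)[2])
E
```

```text
(array([187.56589147, 187.53992395, 187.453125  , 187.55982906]), array([252.0152439 , 252.01436782, 251.93188011, 251.7513089 ]))
(array([73.5       , 73.41553398, 73.37884615, 73.26587302]), array([167.44382022, 167.35756385, 167.38963532, 167.59060403]))
ptr tip (array([ 0.56577087, -0.07276531,  0.06759403]), [np.float64(0.00017176164940667927), np.float64(0.00017176164940656177)])
ball (array([ 0.57667188, -0.13518829,  0.06110497]), [np.float64(7.290766019462481e-05), np.float64(7.290766019451506e-05)])
(array([53.07015306, 53.03250975, 52.99604222, 52.95988539]), array([75.4771202 , 75.43464953, 75.42690418, 75.39136302]), [11.619356516530397, 11.615788285309234, 11.627871004203538, 11.62729092275687])
[11.989251763563471, 11.985696390577335, 11.99763061936519, 11.997062525937412]
```

inch_along(
  deltas={"sx":[0.004, 0.004, 0.0035, 0, 0], "sy":[0, 0, 0, 0, 0], "sz":[0, 0, 0, 0, 0], "turn":[0, 0, 0, 0, 0], "aperture":[1, 1, 1, 1, 1]},
)

```text
t: 10.0
eef_pos: [0.517, -0.0362, 0.1187]
tool_rot: [0.003, 0.724, -0.69, -0.006]
contact_force: [0.3, 7.2, 3.0]
gripper_width: 1.001
grasp_force: 3.3
```

```bash
cat > look.py <<'E'
import sys
from g import *
o=bot.get_obs(); c=cam('wrist',o); im=imaging.read_camera('wrist'); cv2.imwrite(f'pics/{sys.argv[1]}.png',im)
M,Pn,_=gap(im,c,[235,240,250],10,100); print(M,Pn)
s=(245,250,255,260); M,Pn,g=gap(im,c,s,10,100,.0645); print(M,Pn,np.round(g,2))
p=o['eef_pos']; print('tcp along y',p@ys,'force y',o['contact_force']@ys,o['contact_force'])
E
python3 look.py w6
```

```text
[80.23888889 80.13089005 80.03191489] [75.51197605 75.39252336 75.31875   ]
[80.07407407 80.03191489 79.97382199 79.9375    ] [75.37617555 75.31875    75.18018018 75.09847522] [-1.04 -1.04 -1.08 -1.1 ]
tcp along y -0.060472476016798435 force y 7.141441739904744 [0.27817231 7.16249672 3.04007951]
```

```bash
python3 - <<'E'
import cv2
im=cv2.imread('pics/w6.png'); cv2.imwrite('pics/z6.png',cv2.resize(im[0:150,150:330],None,fx=4,fy=4,interpolation=cv2.INTER_CUBIC))
E
```

```text
(no output)
```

View pics/z6.png

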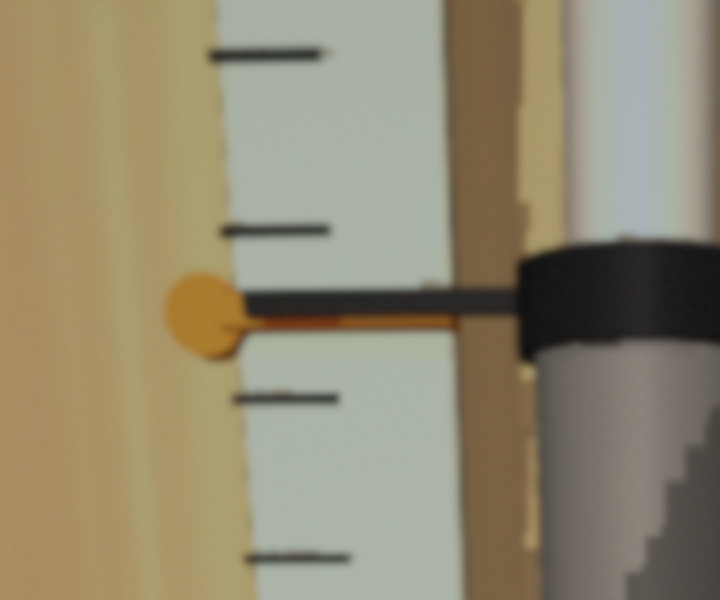

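The zoom shows the pointer lying just beside the orange bar: it covers part of it, with the ball end at about (201,78.8). Since the bar is part-hidden, I take the mark's row from the ball end instead.

```bash
cat > look2.py <<'E'
import sys
from g import *
def ball(im):
    h=cv2.cvtColor(im,cv2.COLOR_BGR2HSV); m=cv2.inRange(h,(8,170,110),(22,255,255)); m[:,:188]=0; m[:,:]*=1; m[:,209:]=0; m[130:]=0
    n,l,s,c=cv2.connectedComponentsWithStats(m); i=1+np.argmax(s[1:,4]); x,y,w,hh,a=s[i]
    return x,y,w,hh,a,c[i]
def meas(im,c,tag):
    x,y,w,hh,a,ct=ball(im); M,Pn=rows(im,[250],10,100); M0=ct[1]-0.0075*(250-ct[0]) # bar row at u=250, slope seen in w5
    g=(onz(c,250,Pn[0],.0645)-onz(c,250,M0,.058))@ys*1000
    print(tag,'ball',(x,y,w,hh,a),ct.round(2),'bar row',round(M0,2),M.round(2),'ptr',Pn.round(2),'gap',round(g,2))
if __name__=='__main__':
    if len(sys.argv)>1:
        o=bot.get_obs(); c=cam('wrist',o); im=imaging.read_camera('wrist'); cv2.imwrite(f'pics/{sys.argv[1]}.png',im); meas(im,c,sys.argv[1]); print(o['t'],o['eef_pos'],o['contact_force'],o['gripper_width'],o['grasp_force'])
    else:
        L=dict(cam('wrist'),T=np.load('o5.npy',allow_pickle=True).item()['T']); meas(cv2.imread('pics/w5.png'),L,'w5'); meas(cv2.imread('pics/w6.png'),cam('wrist'),'w6')
E
python3 look2.py; python3 look2.py w7
```

```text
w5 ball (np.int32(190), np.int32(45), np.int32(19), np.int32(22), np.int32(306)) [199.32  55.23] bar row 54.85 [53.04] ptr [75.43] gap 10.87
w6 ball (np.int32(192), np.int32(69), np.int32(17), np.int32(20), np.int32(269)) [200.71  78.51] bar row 78.14 [80.03] ptr [75.32] gap -0.14
w7 ball (np.int32(192), np.int32(69), np.int32(17), np.int32(20), np.int32(270)) [200.69  78.52] bar row 78.15 [80.02] ptr [75.34] gap -0.13
10.05 [ 0.51697586 -0.03618256  0.11872112] [-0.43059694  5.92973968  2.95103273] 1.0028304909962533 3.2472333312034607
```

```bash
python3 - <<'E'
import cv2
for n,a,b in (('w5',45,62),('w6',68,90)):
    im=cv2.imread(f'pics/{n}.png').astype(int)
    for u in (198,225,245,256): print(n,u,a,[(int(p[2]-p[0])) for p in im[a:b,u]])
    print([int(v) for v in im[66 if n=='w6' else 66:86,245,2]])
E
```

```text
w5 198 45 [115, 122, 123, 123, 122, 123, 122, 123, 122, 123, 123, 123, 123, 123, 124, 122, 122]
w5 225 45 [3, 5, 15, 44, 88, 116, 121, 121, 122, 121, 120, 115, 103, 78, 40, 21, 14]
w5 245 45 [4, 7, 20, 52, 93, 117, 121, 120, 121, 121, 119, 112, 95, 65, 31, 17, 11]
w5 256 45 [3, 7, 23, 56, 96, 117, 120, 120, 121, 120, 118, 111, 94, 61, 29, 16, 12]
[170, 170, 170, 170, 165, 146, 101, 55, 41, 41, 41, 41, 58, 101, 142, 164, 170, 171, 171, 171]
w6 198 68 [93, 113, 121, 123, 123, 123, 123, 123, 123, 123, 123, 122, 123, 123, 123, 122, 123, 124, 119, 107, 86, 68]
w6 225 68 [4, 4, 4, 3, 3, 2, 3, 3, 3, 6, 23, 58, 88, 82, 47, 22, 15, 13, 11, 11, 7, 4]
w6 245 68 [4, 3, 3, 3, 3, 3, 2, 3, 3, 8, 37, 77, 96, 83, 41, 20, 14, 12, 12, 12, 10, 6]
w6 256 68 [5, 9, 17, 20, 14, 5, 2, 2, 2, 9, 41, 80, 97, 80, 38, 18, 14, 13, 12, 12, 12, 10]
[171, 171, 171, 170, 165, 146, 102, 55, 42, 41, 41, 45, 69, 107, 127, 123, 124, 148, 165, 170]
```

By edge tracking (bar edge 58.2→81.5 px, ball and TCP travel agreeing), the bar's centre row is 76.5, so about 0.7 mm remains. I push that and re-check.

inch_along(
  deltas={"sx":[0.0007, 0, 0], "sy":[0, 0, 0], "sz":[0, 0, 0], "turn":[0, 0, 0], "aperture":[1, 1, 1]},
)

```text
t: 10.4
eef_pos: [0.517, -0.0365, 0.1188]
tool_rot: [0.003, 0.724, -0.69, -0.006]
contact_force: [-0.1, 9.4, 4.0]
gripper_width: 1.001
grasp_force: 3.8
```

```bash
python3 look2.py w8
```

```text
w8 ball (np.int32(192), np.int32(70), np.int32(17), np.int32(20), np.int32(269)) [200.8   79.16] bar row 78.79 [80.16] ptr [74.99] gap -0.61
10.4 [ 0.51702502 -0.03649005  0.11875281] [-0.14112667  9.35518197  3.97241645] 1.0009118347877264 3.752826601266861
```

inch_along(
  deltas={"sx":[0, 0, 0, 0, 0, 0], "sy":[-0.001, 0, 0, 0, 0, 0], "sz":[0, 0, 0, 0, 0, 0], "turn":[0, 0, 0, 0, 0, 0], "aperture":[0.9, 0.8, 0.7, 0.6, 0.55, 0.55]},
  grip_force=20,
)

```text
t: 11.05
eef_pos: [0.5187, -0.0365, 0.119]
tool_rot: [0.003, 0.724, -0.69, -0.006]
contact_force: [0.8, 8.1, 5.7]
gripper_width: 0.55
grasp_force: 5.0
```

```bash
python3 look2.py w9
```

```text
w9 ball (np.int32(196), np.int32(70), np.int32(13), np.int32(20), np.int32(207)) [202.82  79.01] bar row 78.66 [80.46] ptr [75.22] gap -0.44
11.05 [ 0.51866592 -0.03647175  0.11902727] [0.83679133 8.11865152 5.71846732] 0.5500730084050319 4.980432114098221
```

inch_along(
  deltas={"sx":[0.0003, 0, 0, 0, 0, 0], "sy":[0, 0, 0, 0, 0, 0], "sz":[0, 0, 0, 0, 0, 0], "turn":[0, 0, 0, 0, 0, 0], "aperture":[0.5, 0.45, 0.4, 0.36, 0.33, 0.33]},
)

```text
t: 11.7
eef_pos: [0.5189, -0.0366, 0.119]
tool_rot: [0.003, 0.724, -0.69, -0.006]
contact_force: [1.2, 7.7, 4.2]
gripper_width: 0.329
grasp_force: 5.2
```

```bash
python3 look2.py w10
```

```text
w10 ball (np.int32(196), np.int32(71), np.int32(13), np.int32(19), np.int32(197)) [202.99  79.45] bar row 79.09 [80.74] ptr [75.37] gap -0.58
11.7 [ 0.51887718 -0.03661763  0.1190452 ] [1.15528809 7.7394432  4.22411391] 0.32939450537169324 5.203784129116684
```

inch_along(
  deltas={"sx":[0, 0, 0, 0], "sy":[0, 0, 0, 0], "sz":[0, 0, 0, 0], "turn":[0, 0, 0, 0], "aperture":[0.3, 0.27, 0.25, 0.25]},
  grip_force=20,
)

```text
t: 12.15
eef_pos: [0.5186, -0.0366, 0.1191]
tool_rot: [0.003, 0.724, -0.69, -0.006]
contact_force: [-0.7, 8.2, 6.7]
gripper_width: 0.296
grasp_force: 21.2
```

```bash
python3 look2.py w11
```

```text
w11 ball (np.int32(196), np.int32(71), np.int32(13), np.int32(19), np.int32(206)) [202.74  79.44] bar row 79.09 [80.83] ptr [75.38] gap -0.57
12.15 [ 0.51864408 -0.03662815  0.1191168 ] [-0.66054159  8.22668983  6.71476244] 0.29602939296416136 21.152434833347797
```

View pics/w11.png

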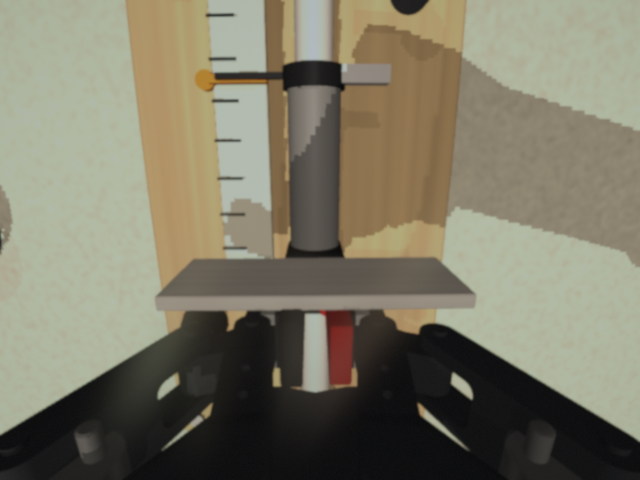

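The view shows the lever (338,345) upright beside the tab, gripped at 25 mm width (shut), with the pointer at row 75 lying over the orange bar. I firm up the grip and confirm that it holds.

inch_along(
  deltas={"sx":[0, 0, 0, 0, 0, 0, 0, 0], "sy":[0, 0, 0, 0, 0, 0, 0, 0], "sz":[0, 0, 0, 0, 0, 0, 0, 0], "turn":[0, 0, 0, 0, 0, 0, 0, 0], "aperture":[0.2, 0.2, 0.2, 0.2, 0.2, 0.2, 0.2, 0.2]},
  grip_force=40,
)

```text
t: 13.0
eef_pos: [0.5187, -0.0367, 0.1192]
tool_rot: [0.003, 0.724, -0.69, -0.006]
contact_force: [0.6, 8.2, 7.3]
gripper_width: 0.289
grasp_force: 42.1
```

```bash
python3 look2.py w12; python3 -c "
from station import bot, imaging, job
print(bot.get_obs()['joint_vel'])"
```

```text
w12 ball (np.int32(196), np.int32(71), np.int32(13), np.int32(19), np.int32(200)) [202.92  79.51] bar row 79.16 [80.84] ptr [75.38] gap -0.61
13.0 [ 0.51874453 -0.03667548  0.11922677] [0.58127323 8.24879949 7.2804362 ] 0.28884196491513486 42.13481758721173
[-7.65906682e-04 -7.88489707e-04 -2.72546115e-04 -3.05085950e-04
 -4.60341306e-05  9.18692384e-04 -1.14982891e-03]
```

Everything is steady: the pointer is within about 0.3 mm of the mark and the lever is squeezed shut at 42 N. I hand in.

```bash
python3 -c "
from station import bot, imaging, job
print(job.hand_in())"
```

```text
the job is handed in; nothing more can be done
None
```

I handed the job in at about 13 s with the plunger pressed to its stop, the leg sprung and pushed back, the pointer within about 0.3 mm of the orange mark by my measurement, and the cam lever gripped shut at 42 N; the wrist force peaked at about 93 N against the plunger's end stop, and I saw none of the other things touched.

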